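# Unscrew the guard of a fabric shaver and hold it off the blades

## Robot

A 6-joint arm with a two-finger parallel gripper is mounted at the origin on the work surface. World frame = base frame: x ahead of the robot, y to its left, z up, the work surface at z = 0. Lengths are in m, angles in rad, forces in N, time in s.
With the tool pointing down it reaches from about 0.4 to 0.825 m from the base axis. Payload 7 kg.
Tool frame: the origin (TCP) lies midway between the tips of the shut fingers; the grasp point (between the pads) lies 19 mm behind it; z points along the fingers, y is the line along which they close (so a half turn about z gives the same grasp; the last joint's range is limited). The gripper opens to 88 mm and grips with 3 to 60 N. Pads are 19 mm wide; open, the fingers measure 130 mm over their backs; the gripper's body (78 mm by 193 mm) begins 47 mm behind the grasp point.
Start: joints at [-0.898, 0.359, 0.012, 0, -1.224, -0.288], TCP at [0.253, -0.626, 0.227] pointing down, gripper open.
Joint ranges: [-3.07, 3.07], [-1.43, 2.12], [-1.02, 1.25], [-3.03, 1.67], [-3.05, -0], [-3.03, 3.03]. Speed limits (rad/s): [2.39, 2.39, 3.01, 3.14, 3.14, 3.14].

## Interface

Orientations are given as [roll, pitch, yaw] about the fixed x, y, z axes, in that order (R = Rz(yaw) Ry(pitch) Rx(roll)).
In Python, from station import arm gives the robot as it stands.
- The arm moves only by the tool servo_tool, never from a script. Its argument "deltas" is a list of rows, each a list of 7 numbers: the closure, from -1 (fully open) to 1 (shut), then the shift along the tool's x, y, z in mm, then the turn, a rotation vector about the tool's x, y, z in degrees. In form: [[gripper, x, y, z, ax, ay, az], ...]. A call has 1 to 20 rows; each row shifts and turns the commanded pose from where the row before left it, along the tool's axes as they then stand; what a row does not reach is not made up. A row lasts 1/12 s, in which the tool goes at most 41.7 mm and 7.16 degrees, less where a joint would pass 70% of its speed; a pose out of reach is approached as far as the arm can. A call is refused whole if a number of a shift passes 41.7 or a number of a turn 7.16, either way. A call with a gripper value outside its range is refused whole. The fingers move at their own pace and stop on an object; "squeeze" is the grip in N (left out, the last holds). Time passes only in rows, so rows that do not move let the fingers close. It gives the time, the measured TCP pose, the force, the opening and the grip force at its end, in the units of the state.
- arm.get_state(): the state, without advancing time (a new reading comes with each control period).
- arm.grab_frame(name): name is "scene" or "top" or "wrist"; returns a dict with "color" (384x512x3 uint8, red, green, blue), "K" (3x3 intrinsics, pixels), "position" and "orientation" of the camera in the world. Camera axes: x right, y down, z forward; pixel columns grow to the right and rows downward; lengths in m; the calibration is good to about 2 mm. A picture is of the moment at which its call begins. There is no depth.
- arm.job_done(): hands the job in; it is judged then, once.
Trained networks look in a picture, given as the dict that the camera call returned (one of the last four; its "shot" number tells which), for a name from the list of things; names that differ only in an ending like _2 or _b are one class to them, and where a whole thing is asked for, a point or a joint stands for the part that bears it (a point fixed in the world has none). Each returns a list of dicts, best first, with "conf" (0 to 1); they miss things now and then, are a little off and sometimes report something else, mostly with a low value. They report only what shows in the picture. A call takes as long as a camera call. They do not tell look-alikes from the thing itself.
- arm.recognise(query, picture): "at" ([x, y, z] in m, in the coordinates of the camera as it stood for that picture, good to about 4 mm: the middle of the surface that is visible of it).
The state is a dict: "t": time; "q": joint angles; "qd": joint speeds; "joint_efforts": joint torques, N m; "eef_pos": TCP position; "ee_rot": TCP orientation; "force": force on the tool from outside, world axes, zero at the start; "moment": the same for the moment, N m; "width": finger opening in m; "gripper_force": force on a finger pad.
Only numpy, scipy, OpenCV 4.12 (cv2) and the standard library are available. Lean on these libraries where they do the work, as an engineer would, in place of code of your own. Each camera call takes 0.05 s, during which the arm holds its last target. There are 200 camera calls.

## Task

The fabric shaver clipped in its stand needs its blades brushed: unscrew the violet guard ring from its head and hold it up for me, level and straight over the shaver, about a hand's breadth (10 cm) clear of the head. I do not know whether its thread is right-handed or left-handed, so try and see which way it gives; leave the other things on the table where they are. Finish while still holding the guard, at rest in the gripper: do not put it down or let it go.

Things in the scene. Friction and masses are not known exactly. Their poses are not given: they have to be found in the camera images.
- shaver: White fabric shaver standing head up in a stand fixed to the table: neither can move. Origin: centre of the stand's underside; z up, the thread's axis. Foot 125 x 95 x 16 mm, cup 72 mm wide to 44 mm height, body 47 to 55 mm wide, round deck 50 mm wide at 115 mm height; inside the guard a neck 40 mm wide, 13 mm high, with a spring-loaded blade on top. Slide switch and violet mark face -x.
- shaver_deck (a point): Centre of the deck, 115 mm above the table, under the guard. The guard's rim sits 0 to 1 mm above it. The thread (coarse, three starts) is right-handed (off counter-clockwise seen from above) or left-handed (off clockwise); it varies and cannot be seen. The wrong way meets a hard stop within 8 degrees, then the fingers slip round the guard. Until turned free the guard cannot be pulled off.
- guard: Violet ribbed guard ring, a cap 58 mm across (60 over the ribs), 20 mm high, about 45 g, open below, screwed on the shaver's head. Its outside is a 24-sided prism: a flat faces its own +x and every 15 degrees on. Origin: centre of its lower rim; z up. At the start its x axis is within 3 degrees of the shaver's x axis (white mark on its -x side). The body below it is 4 mm smaller in radius.
- guard_top (a point): Centre of the guard's flat perforated steel top, 20 mm above its origin. Grip the ring across its diameter from above, in any yaw. Turned the right way it is free after about 60 degrees and lifts off anywhere from 65 to 85 degrees, where it meets a stop. The blade's spring pushes it up with about 4 N: light drag (about 0.1 N m), and it rises about 4 mm as it comes free.
- clothes_brush: Bystander: wooden clothes brush, bristles down, 150 x 46 x 34 mm. Origin: centre of its underside, x along its length.
- polish_tin: Bystander: round navy tin of shoe polish, 79 mm in diameter, 25 mm high. Origin: centre of its underside.
- shoe_tree: Bystander: wooden shoe tree with a steel rod and brass knob, 260 x 66 x 40 mm, lying. Origin: on its underside near the middle, x along its length towards the toe.
- blade_brush: Bystander: small violet brush for the blades, 85 x 10 x 9 mm, lying. Origin: on its underside near the middle, x along its length.
There are look-alikes about, which are no part of the job. What is meant by the shaver is not green or yellow, and is the larger of those in its own colour.

How it is judged:
On the way:
1. the guard has been turned at least 46 degrees on its thread while still down on the head (angle between the x axis of guard and the x axis of shaver, either way round above 0.8 rad and z of guard in the frame of shaver_deck below 0.015 m and horizontal distance between guard and shaver_deck below 0.006 m), for 0.1 s.
At the end, for the whole second after the job is handed in: The fingers hold the guard at rest (under 30 mm/s), lower rim 70 to 150 mm above the shaver's deck, within 40 mm of the shaver's axis, within 0.3 rad of level, clear of the shaver; the clothes brush, polish tin, shoe tree and blade brush are within 20 mm of where they were (z of guard in the frame of shaver_deck between 0.07 and 0.15 m and horizontal distance between guard and shaver_deck below 0.04 m and angle between guard's own z axis and vertical below 0.3 rad and contact force between the fingers and guard above 1 N and contact force between guard and shaver below 0.1 N and linear speed of guard below 0.03 m/s and distance of each of clothes_brush, polish_tin, shoe_tree, blade_brush from where it was at the start of the episode below 0.02 m); the arm keeps its last pose, push and grip.
It fails at once if a bystander is pushed more than 30 mm (distance of any of clothes_brush, polish_tin, shoe_tree, blade_brush from where it was at the start of the episode above 0.03 m).
It also fails if it takes over 35 s, if anything falls off the work surface, if the arm or the gripper's body presses on something with over 40 N, if the wrist force passes 120 N, or if a joint passes its speed limit or range.

## Working session

There is one attempt and no reset: what is moved stays moved. The work goes in short steps, Python scripts to look and compute and a tool call to move; the robot and the scene stay as the last step left them, time stands still between calls to the robot, and variables do not carry over. Pictures are saved under pics/ and viewed, at most 10 in all, crops included, and the job is handed in when it is done.

Besides the shell and the picture viewer there is one more tool, called after ">>>" as name(argument=value, ...) on one line, values as JSON. servo_tool: Moves the arm, as the interface text tells. Its arguments: {"type":"object","properties":{"deltas":{"type":"array","items":{"type":"array","items":{"type":"number"}}},"squeeze":{"type":"number"}},"required":["deltas"]}

```bash
mkdir -p pics; cat > h.py <<'E'
from station import arm
import cv2, numpy as np
from scipy.spatial.transform import Rotation as R
def Rm(o):
    o=np.array(o,float)
    return o if o.shape==(3,3) else (R.from_euler('xyz',o).as_matrix() if o.size==3 else R.from_quat(o).as_matrix())
def world(p,at): return Rm(p['orientation'])@np.array(at)+np.array(p['position'])
def ray(p,u,v,z):
    d=Rm(p['orientation'])@np.linalg.inv(p['K'])@np.array([u,v,1.]); c=np.array(p['position'])
    return c+d*(z-c[2])/d[2]
def proj(p,X):
    c=Rm(p['orientation']).T@(np.array(X)-np.array(p['position'])); c=np.array(p['K'])@c; return c[:2]/c[2]
def save(p,n): cv2.imwrite('pics/'+n,p['color'][:,:,::-1])
E
python3 - <<'E'
from h import *
s=arm.get_state(); print(s['eef_pos'],s['ee_rot'],s['width'])
ims=[]
for n in('scene','top'):
    p=arm.grab_frame(n); ims.append(p['color'])
    print(n,p['position'],p['orientation'])
    for q in('guard','shaver','clothes_brush','polish_tin','shoe_tree','blade_brush'):
        for d in arm.recognise(q,p): 
            w=world(p,d['at']);print(q,round(d['conf'],2),w.round(3),proj(p,w).round())
    cv2.imwrite('pics/%s.png'%n,p['color'][:,:,::-1])
E
```

```text
[ 0.25316331 -0.62520067  0.22562424] [ 3.13993333e+00 -1.40610571e-04 -2.75695113e+00] 0.08799767514878808
scene [0.91461718 0.3998388  0.88337149] [-2.52173106  0.01215289  2.36274959]
shaver 0.95 [0.347 0.062 0.016] [321. 185.]
shaver 0.79 [ 0.448 -0.096  0.016] [255. 173.]
shaver 0.79 [0.727 0.061 0.017] [218. 275.]
shaver 0.75 [0.537 0.075 0.016] [277. 229.]
clothes_brush 0.93 [0.519 0.333 0.034] [365. 291.]
polish_tin 0.6 [ 0.456 -0.24   0.025] [220. 146.]
shoe_tree 0.55 [ 0.668 -0.26   0.035] [157. 180.]
shoe_tree 0.26 [0.518 0.069 0.132] [282. 198.]
blade_brush 0.44 [0.66  0.194 0.01 ] [278. 295.]
top [0.44989117 0.01237854 1.2082867 ] [-3.08525678 -0.01905824 -1.55747727]
guard 0.53 [0.512 0.058 0.135] [236. 191.]
shaver 0.83 [0.346 0.046 0.014] [240. 249.]
shaver 0.82 [0.504 0.053 0.017] [239. 196.]
shaver 0.75 [ 0.439 -0.1    0.013] [289. 218.]
shaver 0.64 [0.703 0.045 0.017] [242. 131.]
shaver 0.43 [0.667 0.192 0.008] [194. 142.]
clothes_brush 0.7 [0.52  0.325 0.033] [147. 189.]
polish_tin 0.69 [ 0.455 -0.246  0.026] [338. 214.]
polish_tin 0.59 [0.669 0.194 0.009] [193. 141.]
shoe_tree 0.77 [ 0.668 -0.274  0.035] [348. 143.]
blade_brush 0.64 [0.668 0.194 0.006] [194. 142.]
```

View pics/top.png

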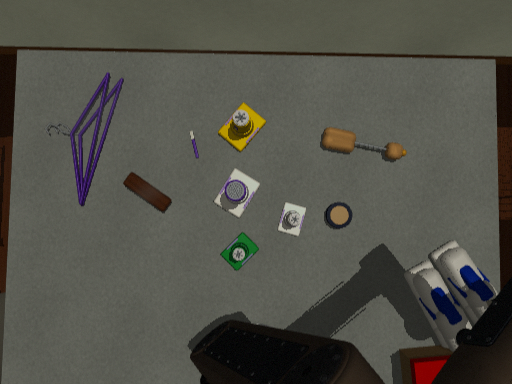

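View pics/scene.png

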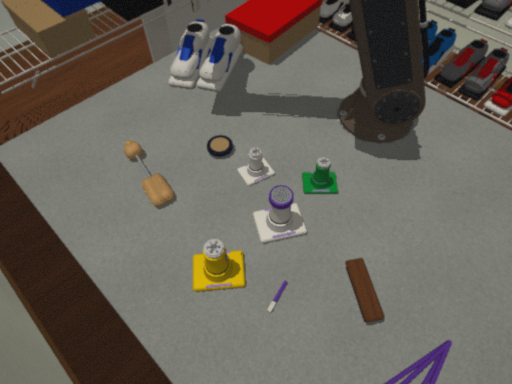

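The white shaver with the violet ring, the larger of the two white ones, is at pixel (236,190) in the top view and (281,197) in the scene view. Next I'll measure the ring centre and the foot's yaw.

```bash
cat >> h.py <<'E'
def violet(p,c,r=30):
    h=cv2.cvtColor(p['color'],cv2.COLOR_RGB2HSV)
    m=cv2.inRange(h,(120,70,40),(150,255,255)); k=np.zeros_like(m); cv2.circle(k,tuple(int(x) for x in c),r,255,-1)
    return m&k
E
python3 - <<'E'
from h import *
p=arm.grab_frame('top'); m=violet(p,(236,190),17)
pts=cv2.findNonZero(m); (c,r)=cv2.minEnclosingCircle(pts); print(len(pts),c,r,'guard@0.13',ray(p,*c,.130))
# foot
h=cv2.cvtColor(p['color'],cv2.COLOR_RGB2HSV); w=cv2.inRange(h,(0,0,150),(180,60,255))|m
k=np.zeros_like(w);cv2.circle(k,(237,193),32,255,-1);w&=k
n,l,s,ce=cv2.connectedComponentsWithStats(w);i=1+s[1:,4].argmax()
hull=cv2.convexHull(cv2.findNonZero((l==i).astype('u1')*1))
W=np.array([ray(p,*q[0],.016)[:2] for q in hull],np.float32)
rc=cv2.minAreaRect(W); print('foot',rc)
b=cv2.resize(p['color'][150:230,190:290,::-1],None,fx=7,fy=7,interpolation=cv2.INTER_CUBIC); cv2.imwrite('pics/c1.png',b)
E
```

```text
137 (236.0337371826172, 192.4202423095703) 16.04432487487793 guard@0.13 [0.50882243 0.05669371 0.13      ]
foot ((0.5158578157424927, 0.05922940373420715), (0.08916173130273819, 0.11907369643449783), 58.84830856323242)
```

View pics/c1.png

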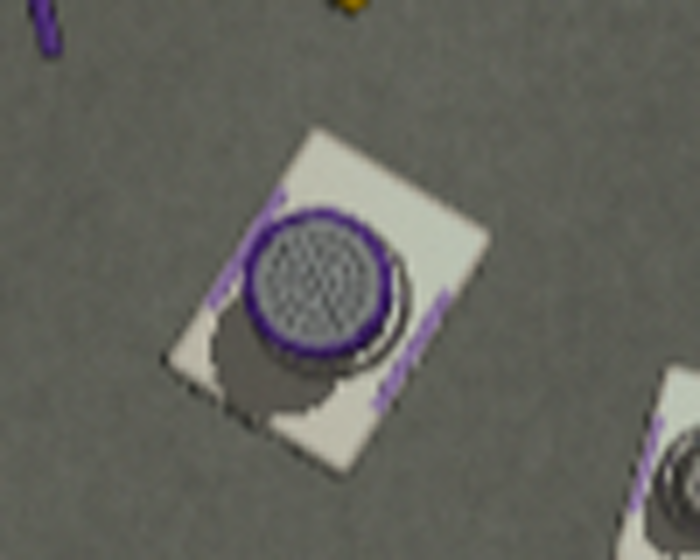

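The ring centre at (0.516, 0.059) matches the foot centre, and the foot's yaw is about -32° (mod 180). I'll move over it at safe height.

>>> servo_tool(deltas=[[-1,-12,13,-3,0,0,0],[-1,-25,27,-3,0,0,0],[-1,-26,28,-3,0,0,0],[-1,-26,28,-3,0,0,0],[-1,-26,28,-3,0,0,0],[-1,-26,28,-3,0,0,0],[-1,-26,28,0,0,0,0],[-1,-26,28,0,0,0,0],[-1,-26,28,0,0,0,0],[-1,-26,28,0,0,0,0],[-1,-26,28,0,0,0,0],[-1,-26,28,0,0,0,0],[-1,-26,28,0,0,0,0],[-1,-26,28,0,0,0,0],[-1,-26,28,0,0,0,0],[-1,-26,28,0,0,0,0],[-1,-26,28,0,0,0,0],[-1,-26,28,0,0,0,0],[-1,-26,27,0,0,0,0],[-1,-21,20,0,0,0,0]])

```text
t: 2.42
eef_pos: [0.5166, 0.0606, 0.2449]
ee_rot: [3.141, 0.001, -2.756]
force: [-0.7, -1.9, -0.3]
width: 0.0877
gripper_force: 0.0
```

>>> servo_tool(deltas=[[-1,0,0,0,0,0,-6.6],[-1,0,0,0,0,0,-6.6],[-1,0,0,0,0,0,-6.6],[-1,0,0,0,0,0,-6.6],[-1,0,0,0,0,0,-6.6],[-1,0,0,0,0,0,-6.6],[-1,0,0,0,0,0,-6.6],[-1,0,0,0,0,0,-6.6],[-1,0,0,0,0,0,-6.6],[-1,0,0,0,0,0,-6.6],[-1,0,0,0,0,0,0],[-1,0,0,0,0,0,0]])

```text
t: 3.42
eef_pos: [0.516, 0.0579, 0.2447]
ee_rot: [-3.141, 0.0, -1.609]
force: [0.1, -0.2, 0.4]
width: 0.0879
gripper_force: 0.0
```

```bash
python3 - <<'E'
from h import *
s=arm.get_state(); print(s['t'],s['eef_pos'],np.degrees(s['ee_rot']),np.degrees(s['q']),s['force'],s['moment'])
p=arm.grab_frame('wrist'); print(p['position'],np.degrees(p['orientation']),p['K'][0])
for q in('guard','guard_top'):
    for d in arm.recognise(q,p):
        w=world(p,d['at']);print(q,round(d['conf'],2),w.round(4),proj(p,w).round())
print(proj(p,[.516,.059,.135])); save(p,'w1.png')
E
```

```text
3.4167 [0.51595037 0.05794685 0.24466679] [-1.79989865e+02  7.69599187e-03 -9.21626506e+01] [ 2.80866443e+01  5.07554200e+00 -1.71459702e+01 -1.66657251e-03
 -6.77658561e+01 -3.02486652e+01] [ 0.1134797  -0.19689963  0.41022272] [0.05397816 0.12611166 0.0349924 ]
[ 0.51338482 -0.00645401  0.40198174] [1.65891978e+02 6.17966680e-02 1.77818485e+02] [326.56008399   0.         252.33143334]
guard 0.65 [0.5149 0.057  0.1326] [254. 190.]
guard_top 0.97 [0.5129 0.0612 0.1368] [256. 196.]
[252.52886874 193.29483205]
```

View pics/w1.png

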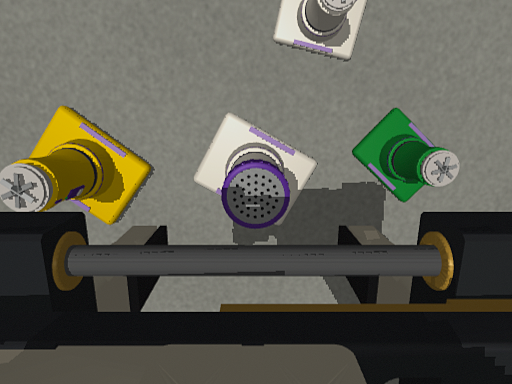

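The violet ring is centred at about (256,194) in the wrist view and is clear of the green and yellow look-alikes. I'll fit its outline.

```bash
python3 - <<'E'
from h import *
p=arm.grab_frame('wrist'); m=violet(p,(255,194),38); 
n,l,s,ce=cv2.connectedComponentsWithStats(m);i=1+s[1:,4].argmax();print(s[i])
hull=cv2.convexHull(cv2.findNonZero((l==i).astype('u1')))[:,0].astype(float)
from scipy.optimize import least_squares
t=np.linspace(0,2*np.pi,48,endpoint=False)
def sil(x,y):
    P=[proj(p,[x+.0295*np.cos(a),y+.0295*np.sin(a),z]) for a in t for z in(.1155,.1355)]
    return cv2.convexHull(np.array(P,np.float32))
f=lambda v:[cv2.pointPolygonTest(sil(*v),(float(a),float(b)),True) for a,b in hull]
r=least_squares(f,[.516,.059],loss='soft_l1',diff_step=1e-3);print(r.x,np.abs(r.fun).mean())
# foot yaw
h=cv2.cvtColor(p['color'],cv2.COLOR_RGB2HSV); d=None
def px(u,v): return ray(p,u,v,.016)[:2]
a,b,c=px(228,112),px(317,160),px(195,180)
print([np.degrees(np.arctan2(*(q-a)[::-1])) for q in(b,c)],[np.linalg.norm(q-a) for q in(b,c)])
E
```

```text
[ 218  159   72   70 1197]
[0.51432569 0.06091381] 0.7859455088997234
[np.float64(150.04008494363353), np.float64(60.4300311683261)] [np.float64(0.11824118829454291), np.float64(0.08943981694307633)]
```

>>> servo_tool(deltas=[[-1,-2.5,1.2,10,0,0,-1.7],[-1,0,0,20,0,0,0],[-1,0,0,25,0,0,0],[-1,0,0,25,0,0,0],[-1,0,0,22,0,0,0],[-1,0,0,18,0,0,0],[-1,0,0,11,0,0,0],[-1,0,0,6,0,0,0],[-1,0,0,0,0,0,0]])

```text
t: 4.37
eef_pos: [0.5138, 0.0601, 0.1058]
ee_rot: [3.139, -0.001, -1.575]
force: [-0.1, -0.5, 0.4]
width: 0.088
gripper_force: 0.0
```

>>> servo_tool(deltas=[[1,0,0,0,0,0,0],[1,0,0,0,0,0,0],[1,0,0,0,0,0,0],[1,0,0,0,0,0,0],[1,0,0,0,0,0,0],[1,0,0,0,0,0,0],[1,0,0,0,0,0,0],[1,0,0,0,0,0,0]], squeeze=15)

```text
t: 5.03
eef_pos: [0.5148, 0.0605, 0.1078]
ee_rot: [-3.141, 0.0, -1.575]
force: [-2.6, -1.3, 2.5]
width: 0.0579
gripper_force: 15.0
```

```bash
cat > st.py <<'E'
from h import *
s=arm.get_state(); print(s['t'],s['eef_pos'].round(4),np.degrees(s['ee_rot']).round(1),'q6',np.degrees(s['q'][5]).round(1),'F',np.round(s['force'],1),'M',np.round(s['moment'],3),s['width'],s['gripper_force'],np.round(s['joint_efforts'],2)[5])
E
python3 st.py
```

```text
5.0333 [0.5148 0.0605 0.1078] [-180.     0.   -90.2] q6 -28.7 F [-2.6 -1.3  2.5] M [ 0.2    0.818 -0.031] 0.05793840438149508 15.000165776582435 -0.0
```

Gripped square on flats (57.9 mm). I'll try counter-clockwise by 12°.

>>> servo_tool(deltas=[[1,0,0,0,0,0,-2],[1,0,0,0,0,0,-2],[1,0,0,0,0,0,-2],[1,0,0,0,0,0,-2],[1,0,0,0,0,0,-2],[1,0,0,0,0,0,-2],[1,0,0,0,0,0,0]])

```text
t: 5.62
eef_pos: [0.5154, 0.0607, 0.1079]
ee_rot: [-3.14, 0.0, -1.364]
force: [-0.4, 0.1, 2.5]
width: 0.0578
gripper_force: 15.0
```

```bash
python3 st.py
```

```text
5.6167 [0.5154 0.0607 0.1079] [-179.9    0.   -78.2] q6 -16.6 F [-0.4  0.1  2.5] M [0.045 0.224 0.043] 0.057841751654028196 14.999626090284437 0.63
```

>>> servo_tool(deltas=[[1,0,0,0,0,0,-2],[1,0,0,0,0,0,-2],[1,0,0,0,0,0,-2],[1,0,0,0,0,0,-2]])

```text
t: 5.95
eef_pos: [0.5153, 0.0607, 0.1079]
ee_rot: [-3.141, 0.0, -1.226]
force: [-0.2, 0.6, 2.6]
width: 0.0579
gripper_force: 15.0
```

```bash
python3 st.py;  python3 - <<'E'
from h import *
p=arm.grab_frame('wrist'); cv2.imwrite('pics/w2.png',cv2.resize(p['color'][120:384,120:400,::-1],None,fx=2.2,fy=2.2))
E
```

```text
5.95 [0.5153 0.0607 0.1079] [-179.9    0.   -70.2] q6 -8.6 F [-0.2  0.6  2.6] M [0.224 0.248 0.009] 0.05789578819849151 15.000046617351472 -0.67
```

View pics/w2.png

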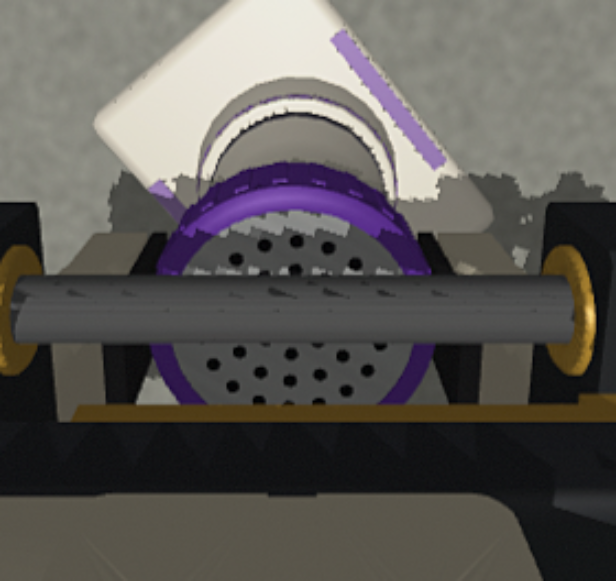

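>>> servo_tool(deltas=[[1,0,0,0,0,0,-3]])

```text
t: 6.08
eef_pos: [0.5153, 0.0607, 0.1079]
ee_rot: [-3.141, -0.0, -1.176]
force: [0.7, 0.8, 3.2]
width: 0.0577
gripper_force: 15.0
```

```bash
python3 st.py
```

```text
6.0833 [0.5153 0.0607 0.1079] [-179.9   -0.   -67.4] q6 -5.8 F [0.7 0.8 3.2] M [0.223 0.239 0.031] 0.05771518343726726 14.999795795883983 -1.61
```

>>> servo_tool(deltas=[[1,0,0,0,0,0,-3]])

```text
t: 6.17
eef_pos: [0.5153, 0.0607, 0.1079]
ee_rot: [-3.141, -0.0, -1.121]
force: [-0.4, 1.4, 3.1]
width: 0.0579
gripper_force: 15.0
```

```bash
python3 st.py
```

```text
6.1667 [0.5153 0.0607 0.1079] [-179.9   -0.   -64.2] q6 -2.6 F [-0.4  1.4  3.1] M [ 0.244  0.214 -0.041] 0.057887526977271356 14.999711299315095 -1.17
```

>>> servo_tool(deltas=[[1,0,0,0,0,0,-3]])

```text
t: 6.25
eef_pos: [0.5153, 0.0607, 0.1079]
ee_rot: [-3.141, -0.0, -1.068]
force: [-1.0, 0.3, 3.0]
width: 0.0575
gripper_force: 15.0
```

```bash
python3 st.py
```

```text
6.25 [0.5153 0.0607 0.1079] [-179.9   -0.   -61.2] q6 0.4 F [-1.   0.3  3. ] M [ 0.276  0.295 -0.039] 0.057483879457835195 14.999608320649713 -1.03
```

>>> servo_tool(deltas=[[1,0,0,0,0,0,-3]])

```text
t: 6.33
eef_pos: [0.5153, 0.0607, 0.1079]
ee_rot: [-3.141, -0.0, -1.016]
force: [-0.7, 1.1, 2.9]
width: 0.0578
gripper_force: 15.0
```

```bash
python3 st.py; python3 - <<'E'
from h import *
p=arm.grab_frame('wrist'); np.save('wa.npy',p['color']); cv2.imwrite('pics/w3.png',cv2.resize(p['color'][180:310,180:330,::-1],None,fx=4.5,fy=4.5,interpolation=cv2.INTER_CUBIC))
E
```

```text
6.3333 [0.5153 0.0607 0.1079] [-179.9   -0.   -58.2] q6 3.4 F [-0.7  1.1  2.9] M [ 0.242  0.219 -0.022] 0.05783123904917302 14.999676486477256 -1.02
```

View pics/w3.png

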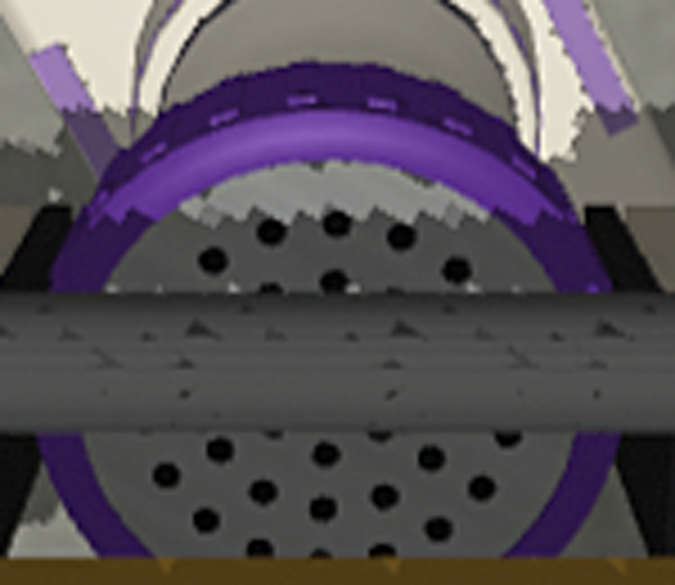

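The hole pattern stays fixed relative to the gripper over the last 12°, and width and moment are steady. So the guard is turning with me, and the thread is right-handed. I'll go on to about 74°.

>>> servo_tool(deltas=[[1,0,0,0,0,0,-4],[1,0,0,0,0,0,-4],[1,0,0,-0.3,0,0,-4],[1,0,0,-0.3,0,0,-4],[1,0,0,-0.3,0,0,-4],[1,0,0,-0.3,0,0,-4],[1,0,0,-0.4,0,0,-4],[1,0,0,-0.4,0,0,-4],[1,0,0,-0.5,0,0,-4],[1,0,0,-0.5,0,0,-3],[1,0,0,-0.5,0,0,-3],[1,0,0,0,0,0,0],[1,0,0,0,0,0,0]], squeeze=20)

```text
t: 7.47
eef_pos: [0.5149, 0.0604, 0.111]
ee_rot: [3.142, -0.0, -0.287]
force: [-0.1, -0.4, 1.5]
width: 0.0581
gripper_force: 20.0
```

```bash
python3 st.py; python3 - <<'E'
from h import *
p=arm.grab_frame('wrist'); np.save('wb.npy',p['color']); cv2.imwrite('pics/w4.png',cv2.resize(p['color'][180:310,180:330,::-1],None,fx=4.5,fy=4.5,interpolation=cv2.INTER_CUBIC))
E
```

```text
7.4667 [0.5149 0.0604 0.111 ] [180.   -0.  -16.4] q6 45.1 F [-0.1 -0.4  1.5] M [-0.114  0.124 -0.005] 0.05811575809550239 19.999937005341053 0.27
```

View pics/w4.png

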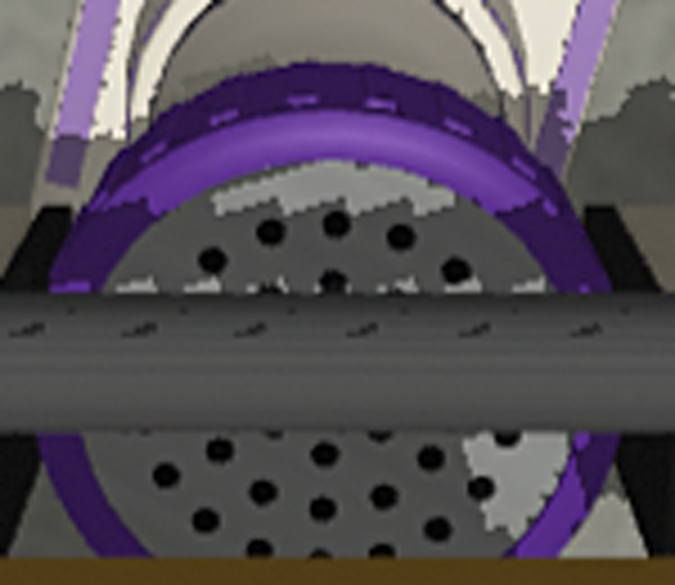

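The guard has turned about 74° with the gripper and not slipped, and the force is low. I'll test the lift first.

>>> servo_tool(deltas=[[1,0,0,-2,0,0,0],[1,0,0,-2,0,0,0],[1,0,0,-3,0,0,0],[1,0,0,-3,0,0,0]])

```text
t: 7.85
eef_pos: [0.5146, 0.0604, 0.1212]
ee_rot: [3.141, 0.0, -0.284]
force: [0.0, 0.6, -0.0]
width: 0.058
gripper_force: 20.0
```

It's free, with about 0 N on the wrist. I'll lift to 10 cm clear.

>>> servo_tool(deltas=[[1,0,0,-5,0,0,0],[1,0,0,-8,0,0,0],[1,0,0,-10,0,0,0],[1,0,0,-12,0,0,0],[1,0,0,-14,0,0,0],[1,0,0,-14,0,0,0],[1,0,0,-12,0,0,0],[1,0,0,-9,0,0,0],[1,0,0,-4,0,0,0],[1,0,0,0,0,0,0],[1,0,0,0,0,0,0],[1,0,0,0,0,0,0],[1,0,0,0,0,0,0],[1,0,0,0,0,0,0],[1,0,0,0,0,0,0]])

```text
t: 9.1
eef_pos: [0.5147, 0.0604, 0.2086]
ee_rot: [3.141, 0.001, -0.284]
force: [-0.6, -0.5, -0.1]
width: 0.0576
gripper_force: 20.0
```

```bash
python3 st.py; python3 - <<'E'
from h import *
p=arm.grab_frame('scene'); cv2.imwrite('pics/s2.png',cv2.resize(p['color'][80:330,120:400,::-1],None,fx=2,fy=2))
for q in('guard','clothes_brush','polish_tin','shoe_tree','blade_brush'):
    for d in arm.recognise(q,p)[:1]: print(q,round(d['conf'],2),world(p,d['at']).round(3))
E
```

```text
9.1 [0.5147 0.0604 0.2086] [180.    0.  -16.3] q6 45.3 F [-0.6 -0.5 -0.1] M [-0.069  0.171  0.033] 0.057642608615379246 19.99995846999809 -0.0
guard 0.69 [0.534 0.054 0.23 ]
clothes_brush 0.69 [0.521 0.335 0.032]
polish_tin 0.62 [ 0.455 -0.238  0.023]
shoe_tree 0.72 [ 0.668 -0.261  0.033]
blade_brush 0.73 [0.665 0.193 0.009]
```

View pics/s2.png

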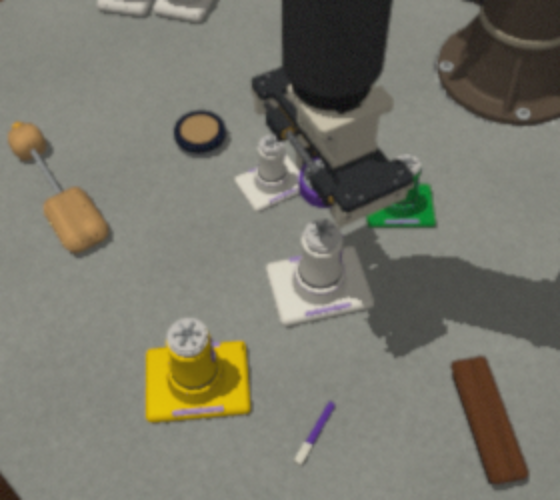

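The guard hangs level in the gripper above the bare shaver head (crop pixel ~(320,185) against the head at ~(322,232)). The bystanders haven't moved and the rim is about 100 mm above the deck, so I'll hand it in.

```bash
python3 -c "
from station import arm
print(arm.job_done())"
```

```text
the job is handed in; nothing more can be done
None
```

I unscrewed the guard counter-clockwise (right-handed thread), and the gripper is holding it at rest, level and over the shaver, with its rim about 10 cm above the deck; the other things on the table did not move, and the job is handed in.

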